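# Fit the filter cartridge in the bird mister

## Task

Fit the fresh filter cartridge in the budgies' mister: stand it upright in the round cradle and let go of it, then swing the clamp arm over and press its cross bar down until you feel the cartridge driven fully home on its seal, and leave the arm down on it. Set the cartridge down lightly (do not try to push it home by hand) and do not lean on the arm once it has come home: no more than 25 N on either. Leave the other things on the table where they are.

Things in the scene. Friction and masses are not known exactly. Their poses are not given: they have to be found in the camera images.
- cartridge_mid (a point): Filter cartridge: loose white plastic cylinder with grey end bands and flat ends, 44 mm diameter, 100 mm tall, about 160 g, standing upright on the table, foot chamfered 2.5 mm. This point is its centre, 50 mm above its foot, z along its axis. The bare aluminium canister near it is fatter (60 mm) with a narrower twist cap: leave that.
- cradle_mouth (a point): Centre of the mouth of the mister's cradle: fixed white block, 62 mm square, with one round upright hole of 47 mm (rim chamfered 3 mm), rim 65 mm above the table, z up. x points from the cradle back to the hinge post, y along the mister to its pump and clear water tank, which start 75 mm away on the +y side and are 142 mm tall. With the cartridge home its centre is at this point.
- cradle_floor (a point): Centre of the hole's floor, 50 mm under the rim (15 mm above the table), turned as the cradle. A rubber seal plug stands 9 mm up from it, so a cartridge set in stops 9 mm short of home. The plug yields only under about 28 N straight down (more than a hand may push; the clamp's leverage is for this) and stays where driven. At home the cartridge's foot is on this floor.
- clamp_hinge (a point): Hinge pin of the clamp arm, between two steel cheeks (38 mm wide over all, up to 135 mm above the table), 52 mm behind the cradle axis (+x of the cradle frame) and 125 mm above the table. The hinge axis is this frame's y, level; the frame is turned as the cradle's.
- clamp_bar (a point): Middle of the clamp arm's rubber cross bar: round, 14 mm thick, 78 mm long, parallel to the hinge and 140 mm from it, at the end of a flat steel arm 20 mm wide and 7 mm thick. Nothing is under the bar when the arm is down.
- clamp_foot (a point): Point on the arm, 52 mm from the hinge, where the screw of the presser foot passes through. Its domed rubber tip is 10 to 20 mm under it as last set (not measured): with the cartridge home the arm stops anywhere from level to 0.2 rad above (up to 0.05 lower while pressed). Driving the seal takes 8 to 12 N down on the bar; at home the force climbs steeply, some 4 N per mm of the bar.
- clamp (a joint): Angle of the clamp arm about its hinge, rad: 0 is level over the cradle with the bar on the side away from the post (towards the robot); grows as the arm is raised. Starts at 1.8 to 2.1, leaning back past upright, the bar up behind the cradle: push it over from behind with shut fingers. A stiff hinge (about 0.16 N m): it stays where it is left.
Things that resemble listed ones, but are neither listed nor needed, are in the scene too. What is shaped like the part that bears cartridge_mid but purple or yellow is not meant.

How it is judged (in metres and radians):
On the way, in this order (a step that is already met when the one before it is completed fails the run):
1. the cartridge stands upright in the cradle on its seal, not yet driven in, let go, with the clamp arm still up (z of cartridge_mid in the frame of cradle_mouth between 0.005 and 0.014 m and horizontal distance between cartridge_mid and cradle_mouth below 0.005 m and angle between cartridge_mid's own z axis and vertical below 0.08 rad and contact force between the fingers and cartridge below 0.1 N and value of joint clamp above 0.6 rad), for 0.2 s.
2. the clamp arm drives the cartridge down (contact force between clamp and cartridge above 12 N and horizontal distance between cartridge_mid and cradle_mouth below 0.005 m), for 0.1 s.
At the end, for the whole second after the job is handed in: The cartridge is upright in the cradle (within 5 mm of its axis, tilt under 0.08 rad) and home on the floor of the hole (centre no more than 1.5 mm above the rim's height), the clamp arm is down on it (under 0.25 rad from level), all at rest and let go (z of cartridge_mid in the frame of cradle_mouth between -0.004 and 0.0015 m and horizontal distance between cartridge_mid and cradle_mouth below 0.005 m and angle between cartridge_mid's own z axis and vertical below 0.08 rad and value of joint clamp below 0.25 rad and linear speed of cartridge below 0.01 m/s and velocity of joint clamp below 0.05 rad/s); the robot touches nothing.
It fails at once if the clamp arm is pushed with more than 25 N (contact force between any of the fingers, the arm and clamp above 25 N).
It fails at once if the cartridge is dropped on or pushed into the mister by hand with more than 25 N (arm still up) (contact force between cartridge and mister above 25 N and value of joint clamp above 0.5 rad).
It fails at once if a bystander is moved by more than 30 mm (distance of any of canister, perch, toy, bath, tray, seed_cup, brush from where it was at the start of the episode above 0.03 m).
It also fails if it takes over 72 s, if anything falls off the work surface, if the arm or the gripper's body presses on something with over 40 N, if the wrist force passes 120 N, or if a joint passes its speed limit or range.

## Robot

A 6-joint arm with a two-finger parallel gripper is mounted at the origin on the work surface. World frame = base frame: x ahead of the robot, y to its left, z up, the work surface at z = 0. Lengths are in mm, angles in degrees, forces in N, time in s.
With the tool pointing down it reaches from about 300 to 850 mm from the base axis. Payload 4.2 kg.
Tool frame: the origin (TCP) lies midway between the tips of the shut fingers; the grasp point (between the pads) lies 19 mm behind it (env.grasp_offset is the distance from the TCP to the grasp point, in mm); z points along the fingers, y is the line along which they close (so a half turn about z gives the same grasp; the last joint's range is limited). The gripper opens to 91 mm and grips with 3 to 60 N. Pads are 32 mm wide; open, the fingers measure 118 mm over their backs; the gripper's body (76 mm by 178 mm) begins 60 mm behind the grasp point.
Start: joints at [68.87, 18.312, 89.639, -0, 72.044, -1.146], TCP at [196.521, 540.391, 213.976] pointing down, gripper open.
Joint ranges: [-177.97, 177.97], [-48.28, 115.42], [12.27, 149.76], [-77.06, 257.06], [2.81, 150.46], [-146.56, 146.56]. Speed limits (degrees/s): [147.25, 147.25, 180, 180, 180, 180].

## Interface

Orientations are given as [roll, pitch, yaw] about the fixed x, y, z axes, in that order (R = Rz(yaw) Ry(pitch) Rx(roll)).
In Python, from workcell import env, optics gives the robot as it stands. The module is installed in compiled form; this text tells all that it offers.
- The arm moves only by the tool send_rows, never from a script. Its argument "targets" is a list that holds one entry, the list of rows, each a list of 7 numbers: the turn, a rotation vector about the world's x, y, z scaled (see below), then the shift along the world's x, y, z scaled (see below), then the closure, from -1 (fully open) to 1 (shut). In form: [[[rx, ry, rz, x, y, z, gripper], ...]]. A call has 1 to 12 rows; each row shifts and turns the commanded pose from where the row before left it; what a row does not reach is not made up. The controller multiplies each number of a shift by 0.2 m and each number of a turn by pi/2 rad. A row lasts 1/10 s, in which the tool goes at most 50 mm and 8.59 degrees, less where a joint would pass 70% of its speed; a pose out of reach is approached as far as the arm can. A call with a number of a shift or a turn outside -1 to 1 is refused whole. A call with a gripper value outside its range is refused whole. The fingers move at their own pace and stop on an object; "grip_force" is the grip in N (left out, the last holds). Time passes only in rows, so rows that do not move let the fingers close. It gives the time, the measured TCP pose, the force, the opening and the grip force at its end, in the units of the state.
- env.state(): the state, without advancing time (a new reading comes with each control period).
- optics.grab_frame(name): name is "side" or "top"; returns (picture, depth): 480x640x3 uint8, red, green, blue; 480x640 float32, mm along the optical axis (not along the pixel's ray), 0 where there is no reading.
- optics.camera_info(name): a dict with "camera_matrix" (3x3 intrinsics, pixels), "R" (3x3) and "t" (3): a world point X has camera coordinates R X + t. Camera axes: x right, y down, z forward; pixel columns grow to the right and rows downward; lengths in mm; the calibration is good to about 2 mm. A picture is of the moment at which its call begins. camera_info takes no time and is no camera call.
- env.job_done(): hands the job in; it is judged then, once.
Trained networks look in the newest picture that a camera, given by its name, has taken for a name from the list of things; names that differ only in an ending like _2 or _b are one class to them, and where a whole thing is asked for, a point or a joint stands for the part that bears it (a point fixed in the world has none). Each returns a list of dicts, best first, with "conf" (0 to 1); they miss things now and then, are a little off and sometimes report something else, mostly with a low value. They report only what shows in the picture. A call takes as long as a camera call. They do not tell look-alikes from the thing itself.
- optics.silhouettes(camera, name): "mask" (480x640 bool, what is visible of it) and "at" ([column, row] in pixels, amid what is visible of it).
- optics.place_of(camera, name): "at" ([column, row] in pixels: a listed point, or the origin of a listed thing).
The state is a dict: "time_s": time; "qpos": joint angles; "qvel": joint speeds; "effort": joint torques, N m; "ee_pos": TCP position; "ee_rot": TCP orientation; "force": force on the tool from outside, world axes, zero at the start; "torque": the same for the moment, N m; "gripper_width": finger opening in mm; "gripper_force": force on a finger pad.
Only numpy, scipy, OpenCV 4.12 (cv2) and the standard library are available. Lean on these libraries where they do the work, as an engineer would, in place of code of your own. Each camera call takes 0.05 s, during which the arm holds its last target. There are 200 camera calls.

## Working session

There is one attempt and no reset: what is moved stays moved. The work goes in short steps, Python scripts to look and compute and a tool call to move; the robot and the scene stay as the last step left them, time stands still between calls to the robot, and variables do not carry over. Pictures are saved under pics/ and viewed, at most 10 in all, crops included, and the job is handed in when it is done.

Besides the shell and the picture viewer there is one more tool, called after "Call:" as name(argument=value, ...), one argument or row to a line, values as JSON. send_rows: Moves the arm, as the interface text tells. Its arguments: {"type":"object","properties":{"targets":{"type":"array"},"grip_force":{"type":"number"}},"required":["targets"]}

```bash
mkdir -p pics; cat > h.py <<'E'
import numpy as np, cv2
from workcell import env, optics
def ci(c):
    d=optics.camera_info(c); return np.array(d["camera_matrix"]),np.array(d["R"]),np.array(d["t"]).ravel()
def atz(c,uv,z):
    K,R,t=ci(c); d=R.T@np.linalg.inv(K)@np.array([uv[0],uv[1],1.]); o=-R.T@t
    return o+d*(z-o[2])/d[2]
def cloud(c,dep):
    K,R,t=ci(c); v,u=np.mgrid[0:480,0:640]; 
    p=np.stack([(u-K[0,2])/K[0,0]*dep,(v-K[1,2])/K[1,1]*dep,dep],-1)
    return (p-t)@R
def proj(c,X):
    K,R,t=ci(c); q=K@(R@np.array(X)+t); return q[:2]/q[2]
E
python3 - <<'E'
from h import *
np.set_printoptions(precision=1,suppress=True)
ims=[]
for c in("top","side"):
    im,d=optics.grab_frame(c); np.savez(c+"0.npz",im=im,d=d)
    cv2.imwrite(f"pics/{c}0.png",im[:,:,::-1])
    P=cloud(c,d)
    K,R,t=ci(c); print(c,"cam pos",-R.T@t, K[0,0])
    for n in("cartridge_mid","cradle_mouth","cradle_floor","clamp_hinge","clamp_bar","clamp_foot"):
        for r in optics.place_of(c,n)[:3]:
            u,v=r["at"]; zz={"cartridge_mid":50,"cradle_mouth":65,"cradle_floor":15,"clamp_hinge":125}.get(n,200)
            print(n,round(r["conf"],2),np.array(r["at"]),"atz",atz(c,(u,v),zz),"depth",P[int(v),int(u)])
    for r in optics.silhouettes(c,"cartridge_mid")[:3]:
        q=P[r["mask"]&(d>0)]; print("sil",round(r["conf"],2),r["at"],q.min(0),q.max(0), im[r["mask"]].mean(0))
E
```

```text
top cam pos [ 396.9 -110.6 1072.4] 619.9161855840106
cartridge_mid 0.86 [429.3 244.5] atz [ 562.7 -275.1   50. ] depth [ 555.1 -266.3  102. ]
cartridge_mid 0.79 [391.  271.6] atz [ 517.8 -210.1   50. ] depth [ 513.1 -205.4   98.3]
cartridge_mid 0.74 [368.9 171.5] atz [ 689.8 -177.    50. ] depth [ 676.1 -172.2  100.6]
cradle_mouth 0.67 [203.6 247.3] atz [559.2  99.   65. ] depth [566.6 108.9  22. ]
cradle_floor 0.86 [210.4 254.4] atz [554.7  97.3  15. ] depth [ 396.9 -110.6 1072.4]
clamp_hinge 0.8 [192.1 206.5] atz [614.5 106.3 125. ] depth [613.  104.1 135.1]
clamp_bar 0.91 [171.7 141.8] atz [695.3 122.1 200. ] depth [677.8 108.5 254.6]
clamp_foot 0.68 [185.8 188. ] atz [624.9  99.1 200. ] depth [629.  104.  184.3]
sil 0.92 [370.3, 223.2] [ 579.  -200.3    7.8] [ 622.5 -156.   104.6] [142.9 141.4 141.8]
sil 0.92 [368.6, 171.0] [ 663.3 -209.7   -5. ] [ 741.9 -156.4  106. ] [ 93.5  44.8 118.4]
sil 0.89 [430.5, 241.4] [ 544.5 -315.3   -3. ] [ 607.  -252.2  105.8] [183.6 171.4  10.3]
side cam pos [ -53.2 -742.   615.4] 588.9217898972933
cartridge_mid 0.96 [292.4 290.8] atz [ 529.6 -110.
[... 263 characters left out ...]
.4  65. ] depth [570.8 115.6  51.2]
cradle_mouth 0.42 [273.6 134.9] atz [1036.6  513.5   65. ] depth [671.2  94.2 251. ]
cradle_floor 0.93 [233.3 257.4] atz [563.  101.3  15. ] depth [536.2  65.7  41.6]
clamp_hinge 0.67 [251.5 200.8] atz [615.2  99.6 125. ] depth [606.6  90.3 132.5]
clamp_bar 0.93 [270.9 133.1] atz [773.2 219.  200. ] depth [672.3 104.3 250.3]
clamp_foot 0.75 [254.6 176. ] atz [587.   51.8 200. ] depth [622.7  97.8 176.3]
sil 0.98 [327.7, 316.9] [ 490.5 -234.5   -1.8] [ 577.5 -153.9  102.4] [96.9 84.2 27.8]
sil 0.89 [377.6, 321.9] [ 485.9 -342.4   -2. ] [ 629.  -255.8  101.9] [98.6 85.7 28.6]
sil 0.88 [352.0, 285.6] [ 528.9 -226.8   -1.9] [748.8 -64.1 101.5] [81.2 80.  77.7]
```

View pics/top0.png

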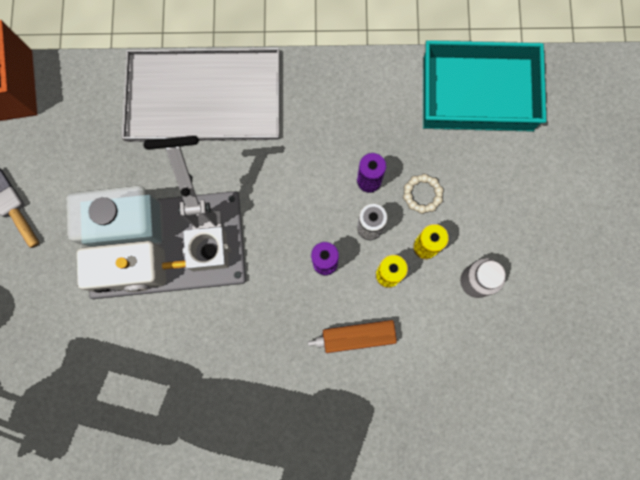

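View pics/side0.png

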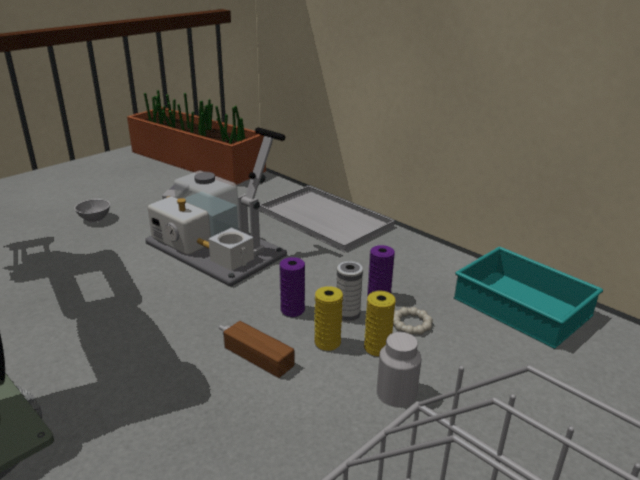

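The white cartridge is in the top view at (372,218), with two purple and two yellow look-alikes around it. The cradle is at (205,248), the post at (192,208) and the bar at (172,142). Next I'll fit these precisely from depth.

```bash
python3 - <<'E'
from h import *
np.set_printoptions(precision=1,suppress=True)
for c in("top","side"):
    z=np.load(c+"0.npz"); im,d=z["im"],z["d"]; P=cloud(c,d); Z=P[...,2]
    if c=="top":
        m=((Z>90)&(Z<112)&(P[...,1]<-100)&(P[...,0]>400)&(P[...,0]<760)).astype(np.uint8)
        n,l,s,ce=cv2.connectedComponentsWithStats(m)
        for i in range(1,n):
            if s[i,4]>80:
                q=P[l==i]; ct,_=cv2.findContours((l==i).astype(np.uint8),0,1)
                (u,v),r=cv2.minEnclosingCircle(ct[0]); zt=np.median(q[:,2])
                print("cyl",s[i,4],atz(c,(u,v),100),"r",r*(1072-zt)/620,"z",zt,"rgb",im[l==i].mean(0), q.mean(0),q.min(0)[:2],q.max(0)[:2])
    # cradle block top
    box=(abs(P[...,0]-560)<60)&(abs(P[...,1]-98)<50)
    m=(box&(Z>55)&(Z<75)&(im.min(-1)>120)).astype(np.uint8)
    n,l,s,ce=cv2.connectedComponentsWithStats(m); i=1+np.argmax(s[1:,4]); q=P[l==i]
    print(c,"block",s[i],"z",np.median(q[:,2]),cv2.minAreaRect(q[:,:2].astype(np.float32)))
    # arm + post points
    m=(Z>110)&(abs(P[...,1]-105)<60)&(P[...,0]>590)&(P[...,0]<720)
    q=P[m]
    for a,b in((110,130),(130,140),(145,165),(165,185),(185,205),(205,225),(225,240),(240,275)):
        k=q[(q[:,2]>a)&(q[:,2]<b)&((q[:,1]<128)|(a>230))]
        if len(k): print(a,b,len(k),np.median(k,0),k.min(0),k.max(0))
    k=q[(q[:,2]>240)]; print("bar",cv2.minAreaRect(k[:,:2].astype(np.float32)))
    m=(Z>100)&(P[...,1]>120)&(P[...,1]<300)&(P[...,0]>500)&(P[...,0]<700); q=P[m]; print("tank min/max",np.percentile(q,2,axis=0),np.percentile(q,98,axis=0))
print(env.state()["ee_rot"],env.state()["gripper_width"],env.grasp_offset)
for c,s in(("top",(140,120,160,200)),):
    im=np.load(c+"0.npz")["im"][100:310,60:270]; cv2.imwrite("pics/crop.png",cv2.resize(im,(600,600),interpolation=2)[:,:,::-1])
E
```

```text
cyl 588 [ 685.  -178.1  100. ] r 21.718605777928254 z 99.81455163769078 rgb [107.3  45.9 138.4] [ 685.2 -178.3   99.6] [ 664.1 -200.5] [ 708.8 -156.4]
cyl 602 [ 599.8 -177.8  100. ] r 21.93232031819994 z 100.06302187194859 rgb [156.8 155.7 157. ] [ 600.  -177.5   99.8] [ 579.  -200.3] [ 622.5 -156.4]
cyl 623 [ 566.4 -273.4  100. ] r 22.44959265052935 z 99.9299064595934 rgb [199.7 189.7   8.7] [ 565.9 -273.8   99.7] [ 544.5 -296.5] [ 588.1 -252.2]
cyl 288 [ 538.6 -103.   100. ] r 21.27527157232132 z 100.25211076597434 rgb [110.8  45.4 142.5] [ 539.3 -109.5  100.1] [ 518.1 -120.5] [ 560.4 -100. ]
cyl 625 [ 517.5 -207.4  100. ] r 22.259041680920415 z 100.00556937368935 rgb [201.5 193.3   9.4] [ 517.4 -207.6   99.8] [ 496.2 -229.3] [ 539.  -186.2]
cyl 624 [ 506.4 -360.   100. ] r 22.514137339433017 z 97.62534424075275 rgb [217.6 216.1 215. ] [ 506.7 -360.8   97.5] [ 485.2 -383.2] [ 527.9 -339.6]
top block [182 227  44  41 870] z 64.3617181405006 ((559.6953125, 100.82025909423828), (63.3651123046875, 71.87459564208984), 5.2762932777404785)
110 130 114 [605.8  95.4 127.3] [598.8  79.5 110.
[... 906 characters left out ...]
 ]
130 140 114 [608.   98.3 133.1] [592.8  78.5 130. ] [619.6 121.9 139.9]
145 165 127 [622.8 100.8 156.6] [614.6  91.4 145.2] [650.6 115.2 164.7]
165 185 147 [632.5 100.4 176.2] [614.  93. 165.] [651.2 115.8 184.6]
185 205 108 [644.3 103.  195.3] [631.3  94.2 185.1] [656.3 119.4 204.9]
205 225 108 [655.3 104.7 215.2] [647.3  94.6 205.6] [666.1 118.5 224.8]
225 240 86 [664.5 105.6 232.5] [657.3  75.7 225.3] [677.7 119.6 239.9]
240 275 220 [670.6 104.2 249. ] [664.1  68.3 240. ] [680.4 144.  254.5]
bar ((672.3819580078125, 106.19770812988281), (13.176155090332031, 75.67047119140625), 5.44063138961792)
tank min/max [521.5 130.9 101.1] [666.9 291.4 248.4]
[180.   0. 160.] 91.10505139574477 18.8
```

View pics/crop.png

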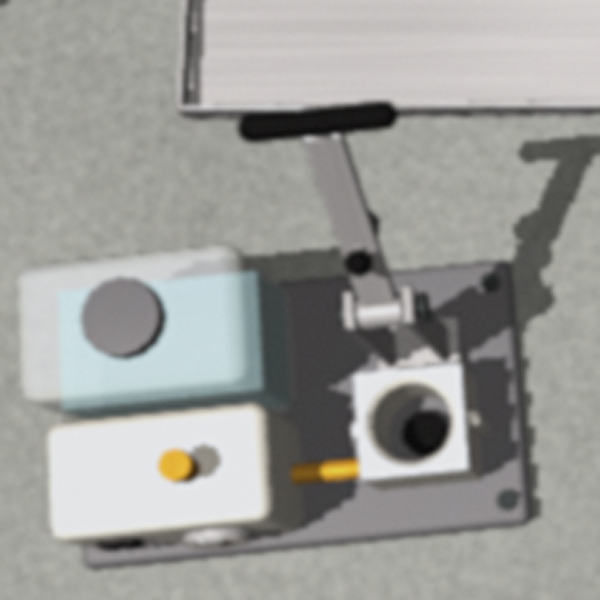

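The crop shows the hole at crop (410,425), which is pixel (203.5,249) and agrees with the network. The cradle is turned by about 5.4°. I'll start towards the cartridge and refine the mouth position from a rectified view.

Call:
send_rows(
  targets=[
    [[0, 0, 0.0705, 0.119, -0.211, 0, -1], [0, 0, 0.0705, 0.119, -0.211, 0, -1], [0, 0, 0.0705, 0.119, -0.211, 0, -1], [0, 0, 0.0705, 0.119, -0.211, 0, -1], [0, 0, 0, 0.119, -0.211, 0, -1], [0, 0, 0, 0.119, -0.211, 0, -1], [0, 0, 0, 0.119, -0.211, 0, -1], [0, 0, 0, 0.119, -0.211, 0, -1], [0, 0, 0, 0.119, -0.211, 0, -1], [0, 0, 0, 0.119, -0.211, 0, -1], [0, 0, 0, 0.119, -0.211, 0, -1], [0, 0, 0, 0.119, -0.211, 0, -1]],
  ],
)

```text
time_s: 2.0
ee_pos: [482.9, 32.1, 214.3]
ee_rot: [180.0, 0.1, -174.6]
force: [0.4, 1.5, 0.0]
gripper_width: 91.4
gripper_force: 0.0
```

```bash
python3 - <<'E'
from h import *
out=[]
for c in("top","side"):
    im=np.load(c+"0.npz")["im"]
    # rectified plane z=65: pixel (i,j)-> x=620-i/4... rows: x 610->510, cols: y 150->50 ; 4px/mm
    W=np.float32([[150,610],[50,610],[50,510],[150,510]])
    src=np.float32([proj(c,(x,y,65)) for y,x in W]); dst=np.float32([[0,0],[400,0],[400,400],[0,400]])
    w=cv2.warpPerspective(im,cv2.getPerspectiveTransform(src,dst),(400,400),flags=cv2.INTER_CUBIC)
    for (a,b,col) in((559.2,99.0,(255,0,0)),(561,100.5,(0,255,0))):
        cv2.drawMarker(w,(int((150-b)*4),int((610-a)*4)),col,0,12,1)
    cv2.circle(w,(int((150-100.5)*4),int((610-561)*4)),94,(0,255,0),1)
    bx=cv2.boxPoints(((4*(150-100.5),4*(610-561)),(248,248),-5.4)).astype(int); cv2.polylines(w,[bx],1,(255,0,255),1)
    out.append(w)
cv2.imwrite("pics/rect.png",np.hstack(out)[:,:,::-1])
E
```

```text
(no output)
```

View pics/rect.png

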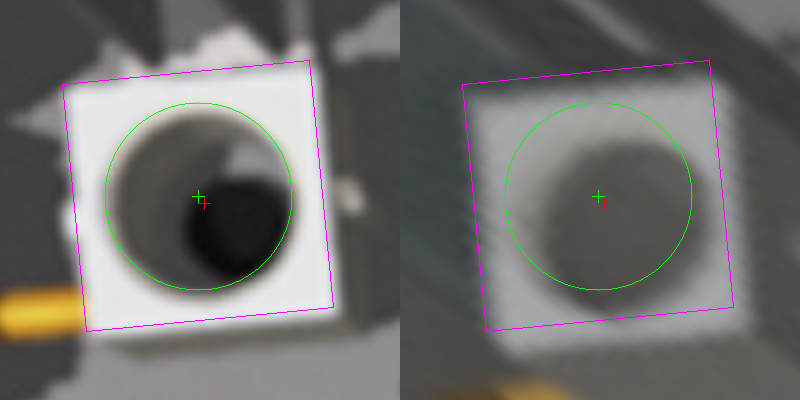

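The rectified hole outline spans (108..297, 108..298) in the top view, so the mouth is at about (559.3, 99.0). The side view's block outline agrees to within about 1 mm. Next I'll pick the cartridge.

Call:
send_rows(
  targets=[
    [[0, 0, 0, 0.117, -0.21, 0, -1], [0, 0, 0, 0.117, -0.21, 0, -1], [0, 0, 0, 0.117, -0.21, 0, -1], [0, 0, 0, 0.117, -0.21, 0, -1], [0, 0, 0, 0.117, -0.209, 0, -1], [0, 0, 0, 0, 0, 0, -1], [0, 0, 0, 0, 0, -0.15, -1], [0, 0, 0, 0, 0, -0.15, -1]],
  ],
)

```text
time_s: 2.8
ee_pos: [599.5, -175.9, 154.0]
ee_rot: [-180.0, 0.1, -174.6]
force: [0.1, -0.6, -0.1]
gripper_width: 91.1
gripper_force: 0.0
```

Call:
send_rows(
  targets=[
    [[0, 0, 0, 0, -0.008, -0.15, -1], [0, 0, 0, 0, 0, -0.15, -1], [0, 0, 0, 0, 0, -0.1, -1], [0, 0, 0, 0, 0, -0.085, -1], [0, 0, 0, 0, 0, 0, -1], [0, 0, 0, 0, 0, 0, 0.5], [0, 0, 0, 0, 0, 0, 0.5], [0, 0, 0, 0, 0, 0, 0.5], [0, 0, 0, 0, 0, 0, 0.5], [0, 0, 0, 0, 0, 0, 0.5], [0, 0, 0, 0, 0, 0, 0.5], [0, 0, 0, 0, 0, 0, 0.5]],
  ],
  grip_force=15,
)

```text
time_s: 4.0
ee_pos: [599.3, -177.7, 57.3]
ee_rot: [-180.0, 0.0, -174.6]
force: [0.3, -0.5, 1.4]
gripper_width: 43.8
gripper_force: 14.9
```

Call:
send_rows(
  targets=[
    [[0, 0, 0, 0, 0, 0.2, 0.5], [0, 0, 0, 0, 0, 0.225, 0.5], [0, 0, 0, 0, 0, 0.225, 0.5], [0, 0, 0, -0.029, 0.1976, 0, 0.5], [0, 0, 0, -0.029, 0.1976, 0, 0.5], [0, 0, 0, -0.029, 0.1976, 0, 0.5], [0, 0, 0, -0.029, 0.1976, 0, 0.5], [0, 0, 0, -0.029, 0.1976, 0, 0.5], [0, 0, 0, -0.029, 0.1976, 0, 0.5], [0, 0, 0, -0.029, 0.1976, 0, 0.5], [0, 0, 0, 0, 0, 0, 0.5], [0, 0, 0, 0, 0, 0, 0.5]],
  ],
)

```text
time_s: 5.2
ee_pos: [558.1, 99.8, 186.6]
ee_rot: [-180.0, -0.1, -174.5]
force: [0.4, -0.1, -0.7]
gripper_width: 43.5
gripper_force: 15.0
```

```bash
python3 - <<'E'
from h import *
print(env.state()["ee_pos"],env.state()["force"])
o=[]
for c in("top","side"):
    im,d=optics.grab_frame(c); u,v=map(int,proj(c,(560,99,110))); 
    o.append(cv2.resize(im[v-80:v+80,u-80:u+80],(400,400),interpolation=2))
cv2.imwrite("pics/over.png",np.hstack(o)[:,:,::-1])
E
```

```text
[558.06571051  99.82550727 186.58069672] [ 0.40909447 -0.08976773 -0.70436876]
```

View pics/over.png

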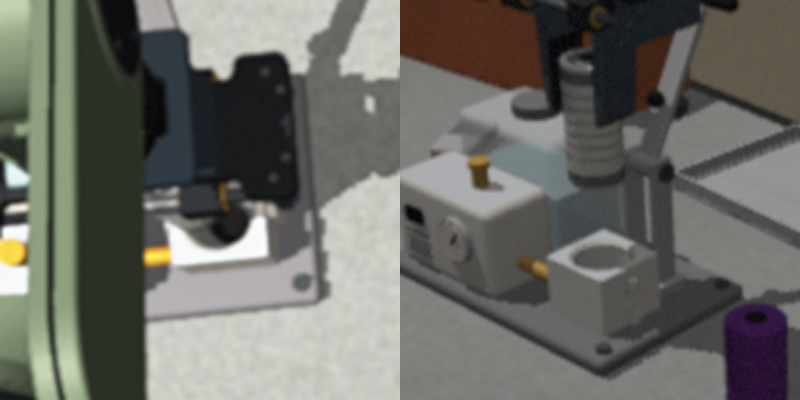

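The side crop shows the cartridge held upright above the hole, with the gripper clear of the clamp arm. I'll lower it to the rim.

Call:
send_rows(
  targets=[
    [[0, 0, 0, 0.0025, -0.004, -0.1, 0.5], [0, 0, 0, 0, 0, -0.1, 0.5], [0, 0, 0, 0, 0, -0.09, 0.5], [0, 0, 0, 0, 0, -0.02, 0.5], [0, 0, 0, 0, 0, -0.015, 0.5], [0, 0, 0, 0, 0, -0.015, 0.5], [0, 0, 0, 0, 0, 0, 0.5]],
  ],
)

```text
time_s: 6.0
ee_pos: [559.4, 98.2, 119.4]
ee_rot: [180.0, 0.0, -174.6]
force: [0.4, -0.3, -1.3]
gripper_width: 43.2
gripper_force: 15.0
```

Call:
send_rows(
  targets=[
    [[0, 0, 0, 0, 0, -0.015, 0.5], [0, 0, 0, 0, 0, -0.015, 0.5], [0, 0, 0, 0, 0, -0.015, 0.5], [0, 0, 0, 0, 0, 0, 0.5]],
  ],
)

```text
time_s: 6.4
ee_pos: [558.7, 98.4, 109.5]
ee_rot: [180.0, -0.0, -174.6]
force: [-0.1, -1.4, -1.7]
gripper_width: 43.6
gripper_force: 15.0
```

Call:
send_rows(
  targets=[
    [[0, 0, 0, 0, 0, -0.02, 0.5], [0, 0, 0, 0, 0, -0.02, 0.5], [0, 0, 0, 0, 0, -0.02, 0.5], [0, 0, 0, 0, 0, -0.02, 0.5], [0, 0, 0, 0, 0, -0.02, 0.5], [0, 0, 0, 0, 0, -0.015, 0.5], [0, 0, 0, 0, 0, 0, 0.5]],
  ],
)

```text
time_s: 7.1
ee_pos: [558.7, 98.4, 86.4]
ee_rot: [180.0, -0.1, -174.6]
force: [0.1, -0.7, -2.1]
gripper_width: 43.8
gripper_force: 15.0
```

Call:
send_rows(
  targets=[
    [[0, 0, 0, 0, 0, -0.01, 0.5], [0, 0, 0, 0, 0, -0.005, 0.5], [0, 0, 0, 0, 0, -0.005, 0.5], [0, 0, 0, 0, 0, 0, 0.5]],
  ],
)

```text
time_s: 7.5
ee_pos: [559.0, 98.4, 82.9]
ee_rot: [180.0, -0.0, -174.6]
force: [0.4, -0.3, -1.7]
gripper_width: 43.5
gripper_force: 15.0
```

Call:
send_rows(
  targets=[
    [[0, 0, 0, 0, 0, -0.005, 0.5], [0, 0, 0, 0, 0, -0.004, 0.5], [0, 0, 0, 0, 0, 0, 0.5], [0, 0, 0, 0, 0, 0, 0.5]],
  ],
)

```text
time_s: 7.9
ee_pos: [559.2, 98.5, 81.4]
ee_rot: [180.0, 0.0, -174.6]
force: [0.9, 0.3, -0.9]
gripper_width: 43.7
gripper_force: 15.0
```

Call:
send_rows(
  targets=[
    [[0, 0, 0, 0, 0, -0.004, 0.5], [0, 0, 0, 0, 0, 0, 0.5], [0, 0, 0, 0, 0, 0, 0.5]],
  ],
)

```text
time_s: 8.2
ee_pos: [559.3, 98.5, 81.3]
ee_rot: [180.0, 0.1, -174.6]
force: [-1.4, 0.1, 5.0]
gripper_width: 43.4
gripper_force: 15.0
```

It's seated, with about 5 N of contact. I'll release with a small opening and rise.

Call:
send_rows(
  targets=[
    [[0, 0, 0, 0, 0, 0, -0.3], [0, 0, 0, 0, 0, 0, -0.3], [0, 0, 0, 0, 0, 0, -0.3], [0, 0, 0, 0, 0, 0, -0.3], [0, 0, 0, 0, 0, 0, -0.3], [0, 0, 0, 0, 0, 0.05, -0.3], [0, 0, 0, 0, 0, 0.1, -0.3], [0, 0, 0, 0, 0, 0.2, -0.3], [0, 0, 0, 0, 0, 0.2, -0.3], [0, 0, 0, 0, 0, 0.2, -0.3], [0, 0, 0, 0, 0, 0.2, 1], [0, 0, 0, 0, 0, 0.15, 1]],
  ],
)

```text
time_s: 9.4
ee_pos: [559.3, 98.5, 304.2]
ee_rot: [180.0, 0.2, -174.6]
force: [0.4, 0.4, -0.5]
gripper_width: 46.1
gripper_force: 0.0
```

```bash
cat > look.py <<'E'
from h import *
import sys
np.set_printoptions(precision=1,suppress=True)
s=env.state(); print(s["time_s"],s["ee_pos"],s["force"])
for c in("top","side"):
    im,d=optics.grab_frame(c); P=cloud(c,d)
    u,v=map(int,proj(c,(600,100,150)))
    if c=="side": cv2.imwrite(f"pics/{sys.argv[1]}.png",cv2.resize(im[max(v-120,0):v+100,u-110:u+110],(600,600),interpolation=2)[:,:,::-1])
    for r in optics.silhouettes(c,"cartridge_mid"):
        q=P[r["mask"]&(d>0)]
        if q[:,1].mean()>20: print(c,"cart",round(r["conf"],2),np.median(q[q[:,2]>q[:,2].max()-8],0),q.min(0),q.max(0))
    for n in("clamp_bar","clamp_hinge"):
        for r in optics.place_of(c,n)[:1]:
            u,v=map(int,r["at"]); print(c,n,round(r["conf"],2),np.array(r["at"]),P[v,u])
    m=(abs(P[...,1]-105)<50)&(abs(P[...,0]-570)<130)&(P[...,2]>140)&(im.max(-1)<45)
    if m.sum(): print("dark",m.sum(),np.median(P[m],0),P[m].min(0),P[m].max(0))
E
python3 look.py rel
```

```text
9.4 [559.3  98.5 304.2] [ 0.4  0.4 -0.5]
top cart 0.94 [560.9  99.8 124.9] [536.6  77.4  12.6] [591.4 147.3 131.3]
top clamp_bar 0.63 [170.9 140.8] [679.2 110.  254.6]
dark 1148 [558.1  66.8 484.4] [466.4  55.  246.4] [683.8 140.4 672.7]
side cart 0.71 [553.9  93.  122.5] [533.9  73.4  58.9] [598.7 118.9 125.5]
side clamp_bar 0.78 [273.5 133.2] [675.2  98.7 251. ]
side clamp_hinge 0.66 [248.9 198.9] [609.4 103.  131.8]
dark 3755 [538.8  81.7 393.5] [512.   55.  155.2] [681.  154.9 503.9]
```

View pics/rel.png

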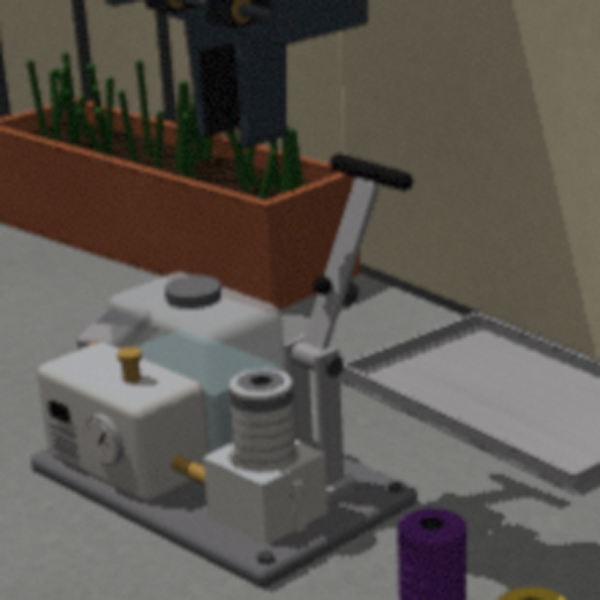

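The cartridge stands upright in the cradle with its top at z of about 124, and it has been let go. The arm is still leaning back. I'll cross over the bar and get behind it.

Call:
send_rows(
  targets=[
    [[0, 0, 0, 0.17, 0.011, 0, 1], [0, 0, 0, 0.17, 0.011, 0, 1], [0, 0, 0, 0.17, 0.011, 0, 1], [0, 0, 0, 0.17, 0.011, 0, 1], [0, 0, 0, 0.17, 0.011, 0, 1], [0, 0, 0, 0, 0, 0, 1], [0, 0, 0, 0, 0, -0.1, 1], [0, 0, 0, 0, 0, -0.1, 1], [0, 0, 0, 0, 0, -0.1, 1], [0, 0, 0, 0, 0, 0, 1]],
  ],
)

```text
time_s: 10.8
ee_pos: [726.4, 109.1, 236.2]
ee_rot: [-180.0, -0.5, -174.6]
force: [-0.1, 0.2, -0.8]
gripper_width: 0.2
gripper_force: 0.0
```

Call:
send_rows(
  targets=[
    [[0, 0, 0, -0.05, -0.005, 0.02, 1], [0, 0, 0, -0.05, -0.005, 0.01, 1], [0, 0, 0, -0.04, -0.004, 0.01, 1], [0, 0, 0, -0.04, -0.004, 0.01, 1], [0, 0, 0, -0.04, -0.004, 0.01, 1], [0, 0, 0, -0.04, -0.004, 0.01, 1]],
  ],
)

```text
time_s: 11.4
ee_pos: [680.1, 104.7, 259.7]
ee_rot: [180.0, 0.8, -174.6]
force: [6.5, 0.7, 12.3]
gripper_width: 0.4
gripper_force: 5.1
```

The tip is riding on top of the bar. I'll back up, come behind it again, and go lower.

Call:
send_rows(
  targets=[
    [[0, 0, 0, 0, 0, 0.05, 1], [0, 0, 0, 0.1, 0.01, 0.05, 1], [0, 0, 0, 0.1, 0.01, 0, 1], [0, 0, 0, 0.1, 0.01, 0, 1], [0, 0, 0, 0, 0, 0, 1], [0, 0, 0, 0, 0, 0, 1], [0, 0, 0, 0, 0, 0, 1]],
  ],
)

```text
time_s: 12.1
ee_pos: [736.0, 110.2, 274.6]
ee_rot: [180.0, -0.1, -174.6]
force: [0.2, 0.2, -0.2]
gripper_width: 0.3
gripper_force: 0.0
```

```bash
python3 look.py b2 | grep -v dark
```

```text
12.1 [736.  110.2 274.6] [ 0.2  0.2 -0.2]
top cart 0.58 [560.8  99.3 124.3] [538.6  75.3  12.9] [601.  147.8 129.1]
top clamp_bar 0.62 [171.1 155.7] [654.1 104.8 265.8]
top clamp_hinge 0.96 [193.  207.9] [610.8 102.  137.5]
side cart 0.71 [553.8  92.7 122.6] [533.   69.6  32.8] [600.5 178.9 125.6]
side clamp_bar 0.92 [261.9 129.3] [649.9 104.3 263.2]
side clamp_hinge 0.78 [248.3 203. ] [601.7  94.  126.4]
```

View pics/b2.png

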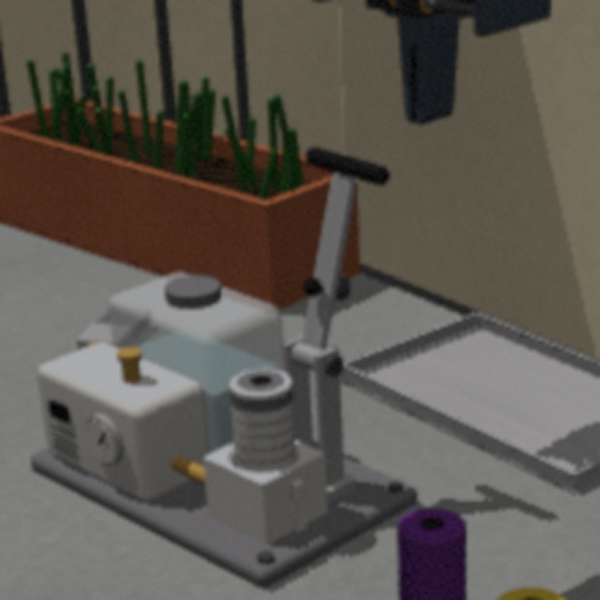

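The bar did move forward: it is now at about (652,105) with its centre at z 259, and the cartridge is undisturbed. I'll approach lower and keep pushing.

Call:
send_rows(
  targets=[
    [[0, 0, 0, 0, 0, -0.07, 1], [0, 0, 0, 0, 0, -0.068, 1], [0, 0, 0, -0.1, -0.01, 0, 1], [0, 0, 0, -0.1, -0.01, 0, 1], [0, 0, 0, 0, 0, 0, 1], [0, 0, 0, 0, 0, 0, 1]],
  ],
)

```text
time_s: 13.1
ee_pos: [697.4, 106.3, 247.4]
ee_rot: [180.0, 0.1, -174.6]
force: [0.2, 0.3, -0.1]
gripper_width: 0.9
gripper_force: 0.0
```

Call:
send_rows(
  targets=[
    [[0, 0, 0, -0.05, -0.005, 0, 1], [0, 0, 0, -0.05, -0.005, 0, 1], [0, 0, 0, -0.04, -0.004, 0, 1], [0, 0, 0, -0.03, -0.003, 0, 1], [0, 0, 0, -0.03, -0.003, 0, 1], [0, 0, 0, -0.03, -0.003, 0, 1]],
  ],
)

```text
time_s: 13.7
ee_pos: [650.8, 101.6, 246.9]
ee_rot: [180.0, 0.0, -174.6]
force: [2.2, -0.0, 1.6]
gripper_width: 0.9
gripper_force: 0.8
```

Call:
send_rows(
  targets=[
    [[0, 0, 0, -0.04, -0.004, 0.003, 1], [0, 0, 0, -0.04, -0.004, 0.003, 1], [0, 0, 0, -0.04, -0.004, 0.003, 1], [0, 0, 0, -0.04, -0.004, 0.003, 1], [0, 0, 0, -0.04, -0.004, 0.003, 1], [0, 0, 0, -0.04, -0.004, 0.003, 1], [0, 0, 0, -0.04, -0.004, 0.003, 1], [0, 0, 0, -0.02, -0.002, 0.003, 1]],
  ],
)

```text
time_s: 14.5
ee_pos: [590.1, 95.5, 251.8]
ee_rot: [180.0, -0.0, -174.6]
force: [1.9, -0.9, -1.4]
gripper_width: 0.6
gripper_force: 0.5
```

Call:
send_rows(
  targets=[
    [[0, 0, 0, -0.038, -0.0035, -0.006, 1], [0, 0, 0, -0.038, -0.0035, -0.008, 1], [0, 0, 0, -0.038, -0.0035, -0.01, 1], [0, 0, 0, -0.038, -0.0035, -0.012, 1], [0, 0, 0, -0.038, -0.0035, -0.014, 1], [0, 0, 0, -0.035, -0.0035, -0.015, 1]],
  ],
)

```text
time_s: 15.1
ee_pos: [545.2, 91.4, 238.4]
ee_rot: [180.0, -0.0, -174.6]
force: [-0.5, 0.4, 0.9]
gripper_width: 0.5
gripper_force: 0.2
```

```bash
python3 look.py b3 | grep -v dark
```

```text
15.1 [545.2  91.4 238.4] [-0.5  0.4  0.9]
top cart 0.64 [525.6  37.1 350.3] [519.7  37.1  15.1] [565.8 113.2 350.3]
top cart 0.42 [523.2  74.5 239.6] [516.7  58.8 234.7] [530.3 107.6 244.2]
top clamp_bar 0.78 [180.1 253.5] [509.7  72.2 330.4]
side cart 0.91 [553.7  93.2 122.8] [533.7  68.3  35.7] [642.4 184.8 125.3]
side clamp_bar 0.55 [211.5 160.2] [801.7 499.5  52.6]
side clamp_hinge 0.88 [249.2 202.6] [598.2  86.3 132.2]
```

View pics/b3.png

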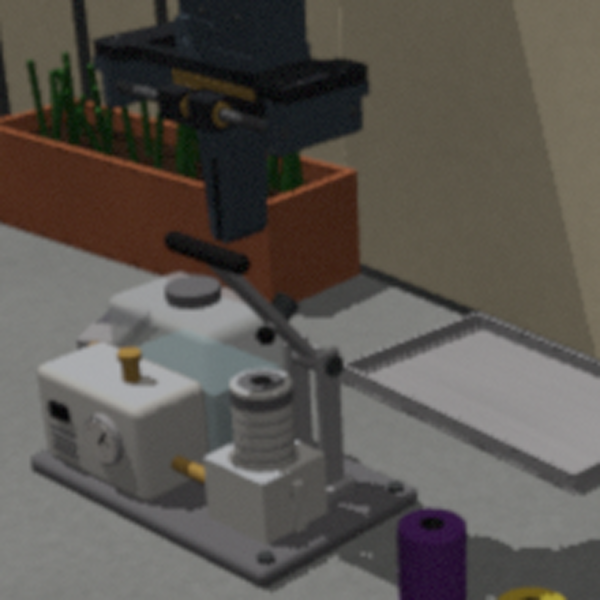

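The side crop shows the arm at about 0.9 rad, with the bar just in front of the fingertip and the cartridge still standing. Next I'll go on top of the bar and press down along the arc.

Call:
send_rows(
  targets=[
    [[0, 0, 0, 0, 0, 0.04, 1], [0, 0, 0, -0.05, 0.005, 0, 1], [0, 0, 0, -0.05, 0, 0, 1], [0, 0, 0, -0.03, -0.003, -0.03, 1], [0, 0, 0, -0.03, -0.003, -0.04, 1], [0, 0, 0, -0.03, -0.003, -0.04, 1], [0, 0, 0, -0.025, -0.002, -0.04, 1], [0, 0, 0, -0.025, -0.002, -0.04, 1], [0, 0, 0, -0.02, -0.002, -0.04, 1]],
  ],
)

```text
time_s: 16.4
ee_pos: [493.6, 89.4, 199.6]
ee_rot: [180.0, -0.0, -174.6]
force: [0.4, -0.1, -0.4]
gripper_width: 0.3
gripper_force: 0.1
```

Call:
send_rows(
  targets=[
    [[0, 0, 0, -0.015, -0.001, -0.025, 1], [0, 0, 0, -0.015, -0.001, -0.025, 1], [0, 0, 0, -0.015, -0.001, -0.025, 1], [0, 0, 0, -0.01, -0.001, -0.025, 1]],
  ],
)

```text
time_s: 16.8
ee_pos: [483.0, 88.6, 180.2]
ee_rot: [180.0, 0.0, -174.6]
force: [-0.2, -0.1, 0.2]
gripper_width: 0.5
gripper_force: 0.0
```

Call:
send_rows(
  targets=[
    [[0, 0, 0, -0.005, 0, -0.015, 1], [0, 0, 0, -0.005, 0, -0.015, 1], [0, 0, 0, -0.005, 0, -0.01, 1], [0, 0, 0, 0, 0, 0, 1]],
  ],
)

```text
time_s: 17.2
ee_pos: [480.6, 88.4, 174.1]
ee_rot: [-180.0, 0.1, -174.6]
force: [-1.8, -1.2, 8.3]
gripper_width: 0.7
gripper_force: 4.2
```

The foot is on the cartridge, at 8 N and bar-top z 174. I expect about 24 mm of travel.

Call:
send_rows(
  targets=[
    [[0, 0, 0, -0.002, 0, -0.01, 1], [0, 0, 0, -0.002, 0, -0.01, 1], [0, 0, 0, -0.002, 0, -0.01, 1], [0, 0, 0, 0, 0, 0, 1]],
  ],
)

```text
time_s: 17.6
ee_pos: [478.6, 88.3, 168.0]
ee_rot: [-180.0, 0.0, -174.6]
force: [-3.1, -1.0, 10.2]
gripper_width: 0.6
gripper_force: 4.8
```

Call:
send_rows(
  targets=[
    [[0, 0, 0, -0.003, 0, -0.01, 1], [0, 0, 0, -0.003, 0, -0.01, 1], [0, 0, 0, -0.003, 0, -0.01, 1], [0, 0, 0, -0.002, 0, -0.01, 1], [0, 0, 0, 0, 0, 0, 1]],
  ],
)

```text
time_s: 18.1
ee_pos: [476.4, 88.1, 159.9]
ee_rot: [-179.9, 0.0, -174.6]
force: [-3.9, -1.2, 9.2]
gripper_width: 0.1
gripper_force: 4.8
```

Call:
send_rows(
  targets=[
    [[0, 0, 0, -0.002, 0, -0.01, 1], [0, 0, 0, -0.002, 0, -0.01, 1], [0, 0, 0, 0, 0, 0, 1]],
  ],
)

```text
time_s: 18.4
ee_pos: [475.4, 88.0, 156.0]
ee_rot: [-179.9, -0.0, -174.6]
force: [-3.9, -2.3, 10.3]
gripper_width: 0.6
gripper_force: 5.1
```

Call:
send_rows(
  targets=[
    [[0, 0, 0, -0.001, 0, -0.007, 1], [0, 0, 0, -0.001, 0, -0.007, 1], [0, 0, 0, 0, 0, 0, 1]],
  ],
)

```text
time_s: 18.7
ee_pos: [474.9, 88.0, 153.4]
ee_rot: [-179.9, -0.0, -174.6]
force: [-5.3, -2.3, 12.7]
gripper_width: 0.5
gripper_force: 5.9
```

Call:
send_rows(
  targets=[
    [[0, 0, 0, 0.002, 0, -0.005, 1], [0, 0, 0, 0, 0, 0, 1]],
  ],
)

```text
time_s: 18.9
ee_pos: [474.7, 88.0, 152.4]
ee_rot: [-179.9, -0.1, -174.6]
force: [-5.4, -3.3, 13.6]
gripper_width: 0.4
gripper_force: 6.7
```

Call:
send_rows(
  targets=[
    [[0, 0, 0, 0.002, 0, -0.005, 1], [0, 0, 0, 0, 0, 0, 1]],
  ],
)

```text
time_s: 19.1
ee_pos: [474.6, 87.9, 151.6]
ee_rot: [-179.9, -0.2, -174.6]
force: [-8.1, -2.8, 16.7]
gripper_width: 0.4
gripper_force: 7.9
```

Call:
send_rows(
  targets=[
    [[0, 0, 0, -0.006, 0, -0.004, 1], [0, 0, 0, 0, 0, 0, 1]],
  ],
)

```text
time_s: 19.3
ee_pos: [474.5, 87.9, 151.3]
ee_rot: [-179.9, 0.0, -174.6]
force: [-5.4, -3.6, 17.0]
gripper_width: -0.0
gripper_force: 8.3
```

The force climbs steeply, so the cartridge is home. I'll retreat straight up and check.

Call:
send_rows(
  targets=[
    [[0, 0, 0, -0.004, 0, 0.01, 1], [0, 0, 0, 0, 0, 0.03, 1], [0, 0, 0, 0, 0, 0.1, 1], [0, 0, 0, -0.1, 0, 0.2, 1], [0, 0, 0, -0.1, -0.2, 0.1, 1], [0, 0, 0, 0, -0.2, 0, 1], [0, 0, 0, 0, -0.2, 0, 1], [0, 0, 0, 0, -0.2, 0, 1], [0, 0, 0, 0, 0, 0, 1]],
  ],
)

```text
time_s: 20.2
ee_pos: [434.2, -74.9, 237.0]
ee_rot: [-179.9, 0.0, -174.9]
force: [0.7, 1.1, -0.1]
gripper_width: 0.0
gripper_force: 0.0
```

```bash
python3 look.py fin | grep -v dark; python3 - <<'E'
from h import *
im,d=optics.grab_frame("top"); P=cloud("top",d)
for a in(0,12,20):pass
m=(abs(P[...,0]-472)<25)&(abs(P[...,1]-92)<50)&(P[...,2]>100); print("bar",np.median(P[m],0),np.percentile(P[m][:,2],95))
m=(abs(np.hypot(P[...,0]-559.3,P[...,1]-99)-17)<4)&(P[...,2]>90)&(P[...,2]<130)&(abs(P[...,1]-99)>12); print("top cart z",np.percentile(P[m][:,2],[25,50,75]),m.sum())
E
```

```text
20.2 [434.2 -74.9 237. ] [ 0.7  1.1 -0.1]
top cart 0.96 [559.6  86.7 115.3] [539.4  77.7  48.2] [578.6 120.3 119.5]
top clamp_bar 0.82 [198.5 293.8] [476.   86.3 157.1]
top clamp_hinge 0.95 [195.6 207.5] [610.9  99.  137. ]
side cart 0.64 [551.7  89.5 113.7] [533.   70.8  58.6] [578.6 115.6 116.9]
side clamp_bar 0.97 [196.3 211.5] [480.2  92.9 149.5]
side clamp_hinge 0.72 [249.  202.3] [597.9  85.9 132.4]
bar [476.05002751 100.88228649 153.2643425 ] 157.85687538345246
top cart z [111.96453504 114.65727213 116.14686779] 151
```

View pics/fin.png

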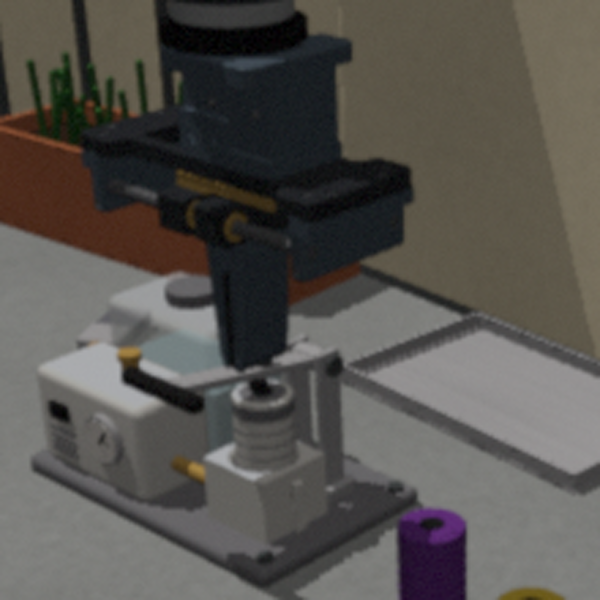

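The cartridge top has dropped about 9.5 mm, from 124.6 to about 115. The clamp arm is down at about 0.17 rad and the gripper is clear, so I'm handing in.

```bash
python3 -c "
from workcell import env
print(env.job_done())"
```

```text
the job is handed in; nothing more can be done
None
```

I set the cartridge in the cradle, drove it home with the clamp arm and left the arm down on it, then handed the job in; its top ended at z ≈ 115 mm, down the expected 9 mm or so, and the highest force I read was about 19 N. The hand-in returned no verdict.

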